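Fetch the titration cup from behind the reagent bottles

TASK

Set the two reagent bottles that stand in front of the white titration cup aside in the yellow side tray, leaving the cup where it is meanwhile. With both bottles in the tray, lift out the cup and lower it gently and upright all the way into the black tapered holder on the stirrer; then put each bottle back in the middle of the pad of its own cap's colour, set down softly. Keep bottles and cup upright throughout and leave the green beaker, the small amber jar and the blue case alone.

Things in the scene. Friction and masses are not known exactly. Their poses are not given: they have to be found in the camera images.
- blue_bottle: Reagent bottle of clear glass with a blue cap, loose, about 0.3 kg, 140 mm tall. Round body 58 mm across up to 80 mm height, narrowing to a 30 mm neck; the cap is a cylinder 38 mm across, from 106 to 140 mm above the underside, easy to grip from above. Origin: centre of the underside, z up the axis. It starts on the blue pad.
- red_bottle: Reagent bottle of amber glass with a red screw cap; same shape, sizes, mass and origin as the blue-capped one. It starts on the red pad.
- cup: White open tapered cup, loose, about 0.12 kg, 72 mm tall: 42 mm across at the foot, widening to 56 mm at 46 mm height, then a straight rim band 60 mm across from 48 to 72 mm (grip it here from above); wall 3 mm. Origin: centre of the underside, z up. It starts on the caddy's floor, beyond and between the two taller bottles, too close to them for a gripper.
- blue_pad: Blue round pad, 78 mm across, 4 mm thick, fixed on the grey caddy's floor; home of the blue-capped bottle. Origin: centre of its underside (upper face 4 mm above). The two pads' centres are 110 mm apart, blue on the left or right. The fixed caddy is an open tray, 200 x 240 mm, floor 5 mm above the bench, rim 12 mm high.
- red_pad: Red round pad, the same size and origin, home of the red-capped bottle.
- tray: Yellow open side tray, fixed, 240 mm along its x and 130 mm along its y, outside; floor 5 mm thick, rim 5 mm thick and 14 mm high. Origin: centre of its underside on the bench, z up. Empty at the start; it stands to the left or to the right of the caddy. Both bottles fit side by side along its x.
- well_floor (a point): Centre of the inner floor of the black tapered holder on the stirrer, z up; the floor is 40 mm, the rim 66 mm above the bench. Inside it is about 72 mm wide at the mouth, 52 mm at the floor: the cup's foot stands loosely on the floor, do not press. The stirrer, a fixed white box 130 x 130 x 36 mm, is on the other side of the caddy from the yellow tray.
- beaker: Bystander: green glass beaker, 68 mm across, 85 mm tall, loose, beyond the caddy. Origin: centre of its underside. Leave it alone.
- jar: Bystander: small amber jar with a white lid, 56 mm across, 75 mm tall, loose, beyond the caddy. Origin: centre of its underside. Leave it alone.
- case: Bystander: flat blue case, 35 x 170 x 18 mm, lying on the bench beyond the caddy, loose. Origin: centre of its underside, long along its y. Leave it alone.
There are look-alikes about, which are no part of the job. Of the things that look like the part that bears well_floor, take the one that is farthest to the robot's left at the start. What is shaped like the cup but brown is not meant.

How it is judged:
On the way, in this order (a step that is already met when the one before it is completed fails the run):
1. both bottles stand upright and released in the yellow tray, the cup still where it was (within 30 mm) (x of blue_bottle in the frame of tray between -0.115 and 0.115 m and y of blue_bottle in the frame of tray between -0.06 and 0.06 m and z of blue_bottle in the frame of tray between 0 and 0.012 m and angle between each of blue_bottle, red_bottle's own z axis and vertical below 0.1 rad and linear speed of each of blue_bottle, red_bottle below 0.02 m/s and contact force between each of blue_bottle, red_bottle and the fingers below 0.1 N and x of red_bottle in the frame of tray between -0.115 and 0.115 m and y of red_bottle in the frame of tray between -0.06 and 0.06 m and z of red_bottle in the frame of tray between 0 and 0.012 m and distance of cup from where it was at the start of the episode below 0.03 m), for 0.2 s.
2. the cup stands released on the floor of the stirrer's holder while both bottles are in the yellow tray (horizontal distance between cup and well_floor below 0.008 m and z of cup in the frame of well_floor between -0.004 and 0.005 m and angle between each of cup, blue_bottle, red_bottle's own z axis and vertical below 0.1 rad and linear speed of each of cup, blue_bottle, red_bottle below 0.02 m/s and contact force between each of cup, blue_bottle, red_bottle and the fingers below 0.1 N and x of blue_bottle in the frame of tray between -0.115 and 0.115 m and y of blue_bottle in the frame of tray between -0.06 and 0.06 m and z of blue_bottle in the frame of tray between 0 and 0.012 m and x of red_bottle in the frame of tray between -0.115 and 0.115 m and y of red_bottle in the frame of tray between -0.06 and 0.06 m and z of red_bottle in the frame of tray between 0 and 0.012 m), for 0.2 s.
At the end, for the whole second after the job is handed in: The cup stands upright (within 0.1 rad) on the floor of the stirrer's holder (within 8 mm of its centre, 5 mm in height); each bottle stands upright on the pad of its cap's colour within 12 mm of the pad's centre; all released and at rest (horizontal distance between cup and well_floor below 0.008 m and z of cup in the frame of well_floor between -0.004 and 0.005 m and angle between each of cup, blue_bottle, red_bottle's own z axis and vertical below 0.1 rad and linear speed of each of cup, blue_bottle, red_bottle below 0.02 m/s and contact force between each of cup, blue_bottle, red_bottle and the fingers below 0.1 N and horizontal distance between blue_bottle and blue_pad below 0.012 m and z of blue_bottle in the frame of blue_pad between 0 and 0.008 m and horizontal distance between red_bottle and red_pad below 0.012 m and z of red_bottle in the frame of red_pad between 0 and 0.008 m); the robot touches nothing.
It fails at once if the beaker, the jar or the case is disturbed (moved over 30 mm) (distance of any of beaker, jar, case from where it was at the start of the episode above 0.03 m).
It fails at once if a bottle or the cup is tipped (over 0.6 rad) (angle between any of blue_bottle, red_bottle, cup's own z axis and vertical above 0.6 rad).
It fails at once if the cup is forced into the holder (over 30 N) (contact force between cup and stirrer above 30 N).
It fails at once if a bottle is banged down (over 60 N) (contact force between any of blue_bottle, red_bottle and tray above 60 N or contact force between blue_bottle and blue_pad above 60 N or contact force between red_bottle and red_pad above 60 N).
It also fails if it takes over 136 s, if anything falls off the work surface, if the arm or the gripper's body presses on something with over 40 N, if the wrist force passes 120 N, or if a joint passes its speed limit or range.

ROBOT

A 7-joint arm with a two-finger parallel gripper is mounted at the origin on the work surface. World frame = base frame: x ahead of the robot, y to its left, z up, the work surface at z = 0. Lengths are in m, angles in rad, forces in N, time in s.
With the tool pointing down it reaches from about 0.425 to 0.875 m from the base axis. Payload 4.7 kg.
Tool frame: the origin (TCP) lies on the mounting face of the last link; the fingertips stand 182 mm ahead of it and the grasp point (between the pads) lies ahead of it (ctrl.grip_point_offset is the z of the grasp point in the tool frame, in m); z points along the fingers, y is the line along which they close (so a half turn about z gives the same grasp; the last joint's range is limited). The gripper opens to 87 mm and grips with 3 to 60 N. Pads are 19 mm wide; open, the fingers measure 117 mm over their backs; the gripper's body (75 mm by 190 mm) begins 51 mm behind the grasp point.
Start: joints at [1.293, 0.321, -0.07, 1.45, 0.023, 1.371, -0.057], TCP at [0.187, -0.623, 0.405] pointing down, gripper open.
Joint ranges: [-2.86, 2.86], [-0.3, 2.09], [-1.38, 1.24], [0.06, 2.45], [-1.56, 4.7], [0.09, 2.05], [-2.69, 2.69]. Speed limits (rad/s): [2.57, 2.57, 3.14, 3.14, 3.14, 3.14, 3.14].

INTERFACE

Orientations are given as a rotation vector (axis times angle).
In Python, from bench import ctrl gives the robot as it stands.
- The arm moves only by the tool send_path, called after "Emit:" as name(argument=value, ...) on one line, values as JSON. Schema: {"type":"object","properties":{"offsets":{"type":"array","items":{"type":"array","items":{"type":"number"},"minItems":5,"maxItems":5},"minItems":1,"maxItems":20},"squeeze":{"type":"number"},"only":{"type":"string"},"quiet":{"type":"boolean"},"lines":{"type":"string"}},"required":["offsets"],"additionalProperties":false}. offsets is a list of rows, 1 to 20 of them, each of 5 numbers: dx, dy, dz in a scale on which 1.0 is 0.6 m, then a turn about the tool's z in shares of 2 rad (1.0 is 2 rad), then the opening from 0.0 (shut) to 1.0 (fully open); each row is the pose to reach, as a shift and turn from the pose commanded when the call began, along the tool's axes at that moment; what a row does not reach only later rows make up. A row lasts 1/10 s, in which the tool goes at most 0.05 m and 0.15 rad, less where a joint would pass 70% of its speed; a pose out of reach is approached as far as the arm can. The fingers move at their own pace and stop on an object; squeeze is the grip in N (left out, the last holds). Time passes only in rows, so rows that do not move let the fingers close. The tool returns the time, the measured TCP pose, the force, the opening and the grip force at its end. only (a regular expression) keeps the lines of the reply that match it, lines (a string "A,B") keeps lines A to B, and quiet returns only ok. No shift or turn number may pass 1 either way. Input that does not fit is refused with a message, and nothing moves.
- ctrl.get_state(): the state, without advancing time (a new reading comes with each control period).
- ctrl.get_image(name): name is "side" or "top"; returns (picture, depth): 384x512x3 uint8, red, green, blue; 384x512 float32, m along the optical axis (not along the pixel's ray), 0 where there is no reading.
- ctrl.camera_model(name): a dict with "vertical_fov" (degrees; the focal length in pixels is half the picture's height over the tangent of half this angle, whatever the lens; pixels are square), "cx", "cy" (the principal point, pixels), "rvec" (rotation vector, rad) and "tvec" (3), from world to camera coordinates, as OpenCV has them. Camera axes: x right, y down, z forward; pixel columns grow to the right and rows downward; lengths in m; the calibration is good to about 2 mm. A picture is of the moment at which its call begins. camera_model takes no time and is no camera call.
- ctrl.close_job(): hands the job in; it is judged then, once.
The state is a dict: "time": time; "joint_positions": joint angles; "qd": joint speeds; "joint_torque": joint torques, N m; "position": TCP position; "tool_rot": TCP orientation; "ft_force": force on the tool from outside, world axes, zero at the start; "torque": the same for the moment, N m; "grip_width": opening from 0.0 (shut) to 1.0 (fully open); "grip_force": force on a finger pad.
Only numpy, scipy, OpenCV 4.12 (cv2) and the standard library are available. Lean on these libraries where they do the work, as an engineer would, in place of code of your own. Each camera call takes 0.05 s, during which the arm holds its last target. There are 200 camera calls.

## Working session

There is one attempt and no reset: what is moved stays moved. The work goes in short steps, Python scripts to look and compute and a tool call to move; the robot and the scene stay as the last step left them, time stands still between calls to the robot, and variables do not carry over. Pictures are saved under pics/ and viewed, at most 14 in all, crops included, and the job is handed in when it is done.

```bash
ls; mkdir -p pics
```

Create h.py:
```python
import numpy as np, cv2
from bench import ctrl
def cam(n):
    m=ctrl.camera_model(n); f=192/np.tan(np.radians(m["vertical_fov"])/2)
    R=cv2.Rodrigues(np.array(m["rvec"],float))[0]; return m,f,R,np.array(m["tvec"],float)
def shot(n,name):
    im,d=ctrl.get_image(n); cv2.imwrite(f"pics/{name}.png",im[:,:,::-1]); np.savez(f"pics/{name}.npz",im=im,d=d); return im,d
def cloud(n,d):
    m,f,R,t=cam(n); v,u=np.mgrid[:384,:512]
    P=np.stack([(u-m["cx"])/f*d,(v-m["cy"])/f*d,d],-1); W=(P-t)@R; W[d==0]=np.nan; return W
```

Run:
```python
from h import *
for n in("top","side"):
    print({k:np.round(v,3) if not isinstance(v,str) else v for k,v in ctrl.camera_model(n).items()}); shot(n,n+"0")
print(ctrl.get_state(), ctrl.grip_point_offset)
```

```text
pics
{'vertical_fov': np.float64(50.892), 'cx': np.float64(250.078), 'cy': np.float64(191.902), 'rvec': array([ 2.151, -2.108,  0.149]), 'tvec': array([-0.004,  0.515,  0.86 ])}
{'vertical_fov': np.float64(49.244), 'cx': np.float64(256.59), 'cy': np.float64(187.561), 'rvec': array([ 0.266, -2.873,  1.087]), 'tvec': array([0.504, 0.136, 1.084])}
{'time': 0.1, 'joint_positions': array([ 1.29308643,  0.32174494, -0.0700881 ,  1.45154441,  0.02260938,
        1.37081096, -0.0569001 ]), 'qd': array([-0.00057083, -0.00264218,  0.00040105, -0.00268673,  0.00020832,
       -0.00183591, -0.00178748]), 'joint_torque': array([ 2.63030834e-04, -4.92570055e+01, -4.05770503e-01, -3.13398135e+01,
       -6.42803684e-02,  3.94310360e-02,  5.32513332e-05]), 'position': array([ 0.18691315, -0.62235475,  0.40377752]), 'tool_rot': array([-3.10653809e+00, -4.56555069e-01,  5.50070503e-04]), 'ft_force': array([ 0.42699167, -0.19352457, -0.06001389]), 'torque': array([-0.03238515, -0.00922867, -0.0539625 ]), 'grip_force': 0.0, 'grip_width': 0.9981507612480199} 0.1635
```

View pics/top0.png

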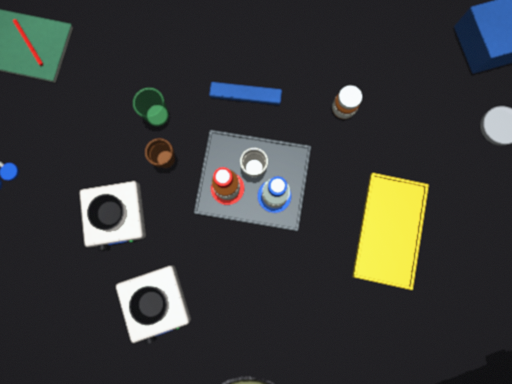

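View pics/side0.png

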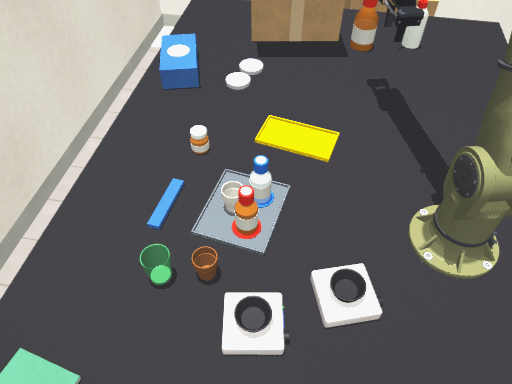

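The top view (up is +x, left is +y) shows:
- Red bottle at (226,183), blue bottle at (276,190), white cup at (254,165).
- Yellow tray at (391,231), to the right.
- Beaker at (150,105), jar at (347,100), case at (245,92). A brown look-alike cup is at (160,154).

There are two stirrers with black holders, at (107,212) and (152,304). The one at (107,212) has the larger y, so it should be the leftmost. I'll check that numerically and in a crop.

Run:
```python
from h import *
D=np.load("pics/top0.npz"); im,d=D["im"],D["d"]; W=cloud("top",d)
hsv=cv2.cvtColor(im,cv2.COLOR_RGB2HSV)
def reg(name,mask,box,z0,z1):
    u0,v0,u1,v1=box; m=np.zeros(d.shape,bool); m[v0:v1,u0:u1]=True
    m&=mask&(W[...,2]>z0)&(W[...,2]<z1); P=W[m]
    if len(P)<5: print(name,len(P)); return
    c,r=cv2.minEnclosingCircle(P[:,:2].astype(np.float32)); rc=cv2.minAreaRect(P[:,:2].astype(np.float32))
    print(name,len(P),"mean",P.mean(0).round(4),"circ",np.round(c,4),round(r,4),"rect",np.round(rc[0],4),np.round(rc[1],3),round(rc[2],1))
T=np.ones(d.shape,bool)
reg("redcap",T,(205,160,245,210),.125,.16)
reg("bluecap",T,(255,170,300,215),.125,.16)
reg("cuprim",T,(235,140,275,185),.066,.09)
reg("stirA",T,(70,175,155,255),.025,.05)
reg("rimA",T,(70,175,155,255),.058,.075)
reg("floorA",T,(95,200,120,225),.03,.05)
reg("stirB",T,(110,260,195,345),.025,.05)
reg("rimB",T,(110,260,195,345),.058,.075)
y=(hsv[...,0]>20)&(hsv[...,0]<35)&(hsv[...,1]>150)&(hsv[...,2]>80)
reg("tray",y,(340,160,440,300),-.01,.03)
reg("traytop",y,(340,160,440,300),.010,.03)
b=(hsv[...,0]>100)&(hsv[...,0]<130)&(hsv[...,1]>150)&(hsv[...,2]>80)
r=((hsv[...,0]<8)|(hsv[...,0]>172))&(hsv[...,1]>150)&(hsv[...,2]>80)
reg("bluepad",b,(245,165,305,220),.0,.018)
reg("redpad",r,(200,160,250,210),.0,.018)
reg("beaker",T,(130,80,175,130),.03,.1);reg("jar",T,(325,80,370,120),.06,.1);reg("brown",T,(140,135,180,175),.05,.09)
reg("caddy",T&~b&~r,(185,125,320,235),.007,.02)
c=cv2.resize(im[165:350,65:200],None,fx=3,fy=3,interpolation=cv2.INTER_CUBIC); cv2.imwrite("pics/hold.png",c[:,:,::-1])
D=np.load("pics/side0.npz"); im,d=D["im"],D["d"]; W=cloud("side",d); hsv=cv2.cvtColor(im,cv2.COLOR_RGB2HSV)
print("side")
reg("redcap",T,(225,180,265,215),.125,.16)
reg("bluecap",T,(245,150,280,180),.125,.16)
reg("cuprim",T,(215,175,250,215),.066,.09)
reg("rimA",T,(220,285,290,345),.058,.075)
reg("floorA",T,(235,305,275,335),.03,.05)
y=(hsv[...,0]>20)&(hsv[...,0]<35)&(hsv[...,1]>150)&(hsv[...,2]>80)
reg("tray",y,(250,110,345,165),-.01,.03)
b=(hsv[...,0]>100)&(hsv[...,0]<130)&(hsv[...,1]>150)&(hsv[...,2]>80)
r=((hsv[...,0]<8)|(hsv[...,0]>172))&(hsv[...,1]>150)&(hsv[...,2]>80)
reg("bluepad",b,(240,180,280,215),.0,.018)
reg("redpad",r,(225,210,265,240),.0,.018)
```

```text
redcap 314 mean [0.5272 0.0582 0.149 ] circ [0.5288 0.0589] 0.0189 rect [0.5285 0.0585] [0.037 0.036] 2.8
bluecap 314 mean [ 0.5111 -0.0492  0.1494] circ [ 0.5125 -0.0497] 0.019 rect [ 0.5122 -0.0497] [0.037 0.036] 79.5
cuprim 175 mean [5.764e-01 2.000e-04 7.600e-02] circ [0.5631 0.0067] 0.0465 rect [0.5715 0.0103] [0.06  0.086] 31.0
stirA 2857 mean [0.4592 0.3115 0.038 ] circ [0.4632 0.3185] 0.0887 rect [0.4581 0.3159] [0.142 0.13 ] 11.0
rimA 401 mean [0.465  0.3251 0.0655] circ [0.4634 0.3191] 0.0412 rect [0.4635 0.3189] [0.079 0.08 ] 0.3
floorA 521 mean [0.4633 0.3222 0.0426] circ [0.4614 0.3192] 0.0318 rect [0.4633 0.3221] [0.054 0.052] 0.5
stirB 3172 mean [0.2691 0.2088 0.038 ] circ [0.2688 0.2132] 0.0888 rect [0.2638 0.2112] [0.142 0.131] 20.0
rimB 437 mean [0.2668 0.2185 0.0654] circ [0.2693 0.2138] 0.0407 rect [0.2695 0.2142] [0.079 0.08 ] 27.3
tray 6552 mean [ 0.4379 -0.3143  0.0072] circ [ 0.4413 -0.3162] 0.1389 rect [ 0.4407 -0.3167] [0.138 0.248] 78.9
traytop 914 mean [ 0.4399 -0.315   0.0145] circ [ 0.4403 -0.3137] 0.1349 rect [ 0.4407 -0.3135] [0.132 0.241] 79.1
bluepad
[... 819 characters left out ...]
83] 0.0201 rect [ 0.513  -0.0484] [0.036 0.04 ] 11.3
cuprim 168 mean [0.578  0.0077 0.0746] circ [0.5476 0.0218] 0.068 rect [0.565  0.0253] [0.073 0.13 ] 11.2
rimA 385 mean [0.4632 0.314  0.0644] circ [0.462 0.319] 0.041 rect [0.4626 0.3191] [0.078 0.08 ] 9.6
floorA 897 mean [0.4562 0.3233 0.0395] circ [0.458  0.3192] 0.0532 rect [0.4573 0.3205] [0.086 0.066] 11.4
tray 2341 mean [ 0.4384 -0.3121  0.0066] circ [ 0.4373 -0.3203] 0.1391 rect [ 0.4409 -0.3209] [0.154 0.247] 78.9
bluepad 85 mean [ 0.4895 -0.0325  0.0091] circ [ 0.4957 -0.0405] 0.0325 rect [ 0.4885 -0.0367] [0.064 0.024] 62.2
redpad 196 mean [0.5257 0.0783 0.0091] circ [0.5286 0.0622] 0.0382 rect [0.527  0.0703] [0.074 0.058] 12.4
```

View pics/hold.png

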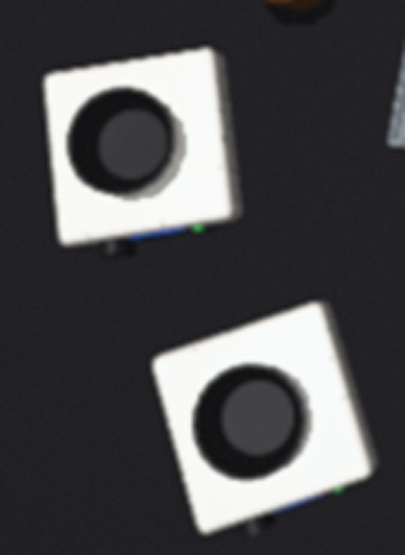

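The crop shows two white stirrers. The upper one at (107,212) measures y=0.319 and the lower one at (152,304) measures y=0.214. So the upper one, A, is the farthest left, with its well at (0.463, 0.319) and rim at 0.065 as specified. The pads measure 110 mm apart, and the caps sit at about 0.149 (9+140), so both checks agree.

Add to h.py:
```python
def delta(x,y,z):
    s=ctrl.get_state(); R=cv2.Rodrigues(np.array(s["tool_rot"],float))[0]
    print("t",round(s["time"],1),"pos",np.round(s["position"],4),"ft",np.round(s["ft_force"],1),"w",round(s["grip_width"],3),"gf",round(s["grip_force"],1),"tool delta",np.round(R.T@(np.array([x,y,z])-s["position"]),4))
```

Run:
```python
from h import *
from scipy.optimize import least_squares
for n in("top","side"):
    D=np.load(f"pics/{n}0.npz"); W=cloud(n,D["d"]).reshape(-1,3)
    m=(np.hypot(W[:,0]-.577,W[:,1]-.002)<.045)&(W[:,2]>.069)&(W[:,2]<.084)&(W[:,0]>.56); P=W[m]
    s=least_squares(lambda p:np.hypot(P[:,0]-p[0],P[:,1]-p[1])-.0285,[.577,.002],loss="soft_l1",f_scale=.002); print(n,len(P),s.x.round(4),P.mean(0).round(4))
delta(.5125,-.049,.39)
```

```text
top 103 [ 0.5773 -0.0011] [ 0.5891 -0.0016  0.077 ]
side 114 [5.776e-01 5.000e-04] [ 5.848e-01 -3.000e-04  7.420e-02]
t 0.1 pos [ 0.1869 -0.6224  0.4038] ft [ 0.4 -0.2 -0.1] w 0.998 gf 0.0 tool delta [ 0.4768 -0.4554  0.0145]
```

Careful with the scale: shifts go in shares of 0.6 m and turns go in shares of 2 rad. That gives: 0.477 m / 0.6 = 0.795, 0.465 m / 0.6 = 0.775.

Emit:
send_path(offsets=[[0.05,-0.05,0.0233,0,1],[0.1,-0.1,0.0233,0,1],[0.15,-0.15,0.0233,0,1],[0.2,-0.2,0.0233,0,1],[0.25,-0.25,0.0233,0,1],[0.3,-0.3,0.0233,0,1],[0.35,-0.35,0.0233,0,1],[0.4,-0.4,0.0233,0,1],[0.45,-0.45,0.0233,0,1],[0.5,-0.5,0.0233,0,1],[0.55,-0.55,0.0233,0,1],[0.6,-0.6,0.0233,0,1],[0.65,-0.65,0.0233,0,1],[0.7,-0.7,0.0233,0,1],[0.75,-0.7333,0.0233,0,1],[0.775,-0.75,0.0233,0,1],[0.795,-0.7583,0.0233,0,1],[0.795,-0.7583,0.0233,0,1],[0.795,-0.7583,0.0233,0,1],[0.795,-0.7583,0.0233,0,1]], squeeze=15)

```text
time: 2.1
position: [0.5124, -0.0505, 0.3905]
tool_rot: [3.108, 0.454, -0.002]
ft_force: [0.2, -0.2, 0.5]
grip_width: 1.001
grip_force: 0.0
```

```bash
python3 -c "
from h import *
delta(.5125,-.049,.2955)"
```

```text
t 2.1 pos [ 0.5124 -0.0505  0.3905] ft [ 0.2 -0.2  0.5] w 1.001 gf 0.0 tool delta [ 0.0007 -0.0014  0.095 ]
```

Converted, 0.095 m / 0.6 = 0.1583, 0.085 m / 0.6 = 0.1417.

Emit:
send_path(offsets=[[0,-0.0017,0.05,0,1],[0,-0.0017,0.1,0,1],[0,-0.0017,0.1417,0,1],[0,-0.0017,0.1583,0,1],[0,-0.0017,0.1583,0,1],[0,-0.0017,0.1583,0,1],[0,-0.0017,0.1583,0,0],[0,-0.0017,0.1583,0,0],[0,-0.0017,0.1583,0,0],[0,-0.0017,0.1583,0,0],[0,-0.0017,0.1583,0,0],[0,-0.0017,0.1583,0,0],[0,-0.0017,0.1583,0,0],[0,-0.0017,0.1583,0,0]], squeeze=20)

```text
time: 3.5
position: [0.5126, -0.0487, 0.2957]
tool_rot: [3.108, 0.457, -0.0]
ft_force: [-0.7, -1.4, 0.6]
grip_width: 0.432
grip_force: 20.0
```

```bash
python3 -c "
from h import *
delta(.5125,-.049,.4255)"
```

```text
t 3.5 pos [ 0.5126 -0.0487  0.2957] ft [-0.7 -1.4  0.6] w 0.432 gf 20.0 tool delta [-0.0002  0.0002 -0.1298]
```

Converted, -0.12 m / 0.6 = -0.2, -0.06 m / 0.6 = -0.1.

Emit:
send_path(offsets=[[0,0,-0.0083,0,0],[0,0,-0.025,0,0],[0,0,-0.0583,0,0],[0,0,-0.1,0,0],[0,0,-0.1417,0,0],[0,0,-0.175,0,0],[0,0,-0.1917,0,0],[0,0,-0.2,0,0],[0,0,-0.2,0,0],[0,0,-0.2,0,0]])

```text
time: 4.5
position: [0.5123, -0.0486, 0.4147]
tool_rot: [-3.108, -0.457, 0.003]
ft_force: [0.2, -0.6, -2.4]
grip_width: 0.43
grip_force: 20.0
```

```bash
python3 -c "
from h import *
delta(.387,-.304,.415)"
```

```text
t 4.5 pos [ 0.5123 -0.0486  0.4147] ft [ 0.2 -0.6 -2.4] w 0.43 gf 20.0 tool delta [-1.935e-01  2.085e-01 -2.000e-04]
```

Converted, 0.2085 m / 0.6 = 0.3475, 0.206 m / 0.6 = 0.3433.

Emit:
send_path(offsets=[[-0.0083,0.0083,0,0,0],[-0.025,0.0267,0,0,0],[-0.05,0.0533,0,0,0],[-0.0833,0.09,0,0,0],[-0.1167,0.125,0,0,0],[-0.15,0.1617,0,0,0],[-0.1833,0.1967,0,0,0],[-0.2167,0.2333,0,0,0],[-0.25,0.27,0,0,0],[-0.275,0.2967,0,0,0],[-0.2967,0.32,0,0,0],[-0.3117,0.335,0,0,0],[-0.32,0.3433,0,0,0],[-0.3225,0.3475,0,0,0],[-0.3225,0.3475,0,0,0],[-0.3225,0.3475,0,0,0]])

```text
time: 6.1
position: [0.3879, -0.3031, 0.4157]
tool_rot: [-3.108, -0.459, -0.0]
ft_force: [0.8, 1.1, -1.8]
grip_width: 0.432
grip_force: 20.0
```

```bash
python3 -c "
from h import *
delta(.387,-.304,.2925)"
```

```text
t 6.1 pos [ 0.3879 -0.3031  0.4157] ft [ 0.8  1.1 -1.8] w 0.432 gf 20.0 tool delta [-0.0011  0.0007  0.1232]
```

Converted, 0.122 m / 0.6 = 0.2033, 0.121 m / 0.6 = 0.2017.

Emit:
send_path(offsets=[[0,0,0.0167,0,0],[-0.0017,0.0017,0.0583,0,0],[-0.0017,0.0017,0.1,0,0],[-0.0017,0.0017,0.1417,0,0],[-0.0017,0.0017,0.1717,0,0],[-0.0017,0.0017,0.1867,0,0],[-0.0017,0.0017,0.1933,0,0],[-0.0017,0.0017,0.1983,0,0],[-0.0017,0.0017,0.2017,0,0],[-0.0017,0.0017,0.2033,0,0],[-0.0017,0.0017,0.2033,0,0],[-0.0017,0.0017,0.2033,0,0]])

```text
time: 7.3
position: [0.3867, -0.3053, 0.2942]
tool_rot: [3.108, 0.457, 0.001]
ft_force: [0.8, -0.5, -3.0]
grip_width: 0.436
grip_force: 20.0
```

Converted, 0.002 m / 0.6 = 0.0033, 0.001 m / 0.6 = 0.0017.

Emit:
send_path(offsets=[[0,0,0.0017,0,0],[0,0,0.0017,0,0],[0,0,0.0033,0,0],[0,0,0.0033,0,0]])

```text
time: 7.7
position: [0.3866, -0.3052, 0.2917]
tool_rot: [3.108, 0.457, -0.0]
ft_force: [0.3, -0.1, -3.2]
grip_width: 0.434
grip_force: 20.0
```

Converted, 0.001 m / 0.6 = 0.0017.

Emit:
send_path(offsets=[[0,0,0.0017,0,0],[0,0,0.0017,0,0],[0,0,0.0017,0,0]])

```text
time: 8.0
position: [0.3868, -0.3053, 0.2916]
tool_rot: [3.107, 0.457, 0.001]
ft_force: [-2.2, 0.2, 5.4]
grip_width: 0.434
grip_force: 20.0
```

Contact with the tray floor. Release, rise, and head for the red bottle.

Converted, -0.11 m / 0.6 = -0.1833, -0.1 m / 0.6 = -0.1667.

Emit:
send_path(offsets=[[0,0,0,0,0.5],[0,0,0,0,0.6],[0,0,0,0,0.8],[0,0,0,0,1],[0,0,0,0,1],[0,0,0,0,1],[0,0,-0.0333,0,1],[0,0,-0.1,0,1],[0,0,-0.1667,0,1],[0,0,-0.1833,0,1],[0,0,-0.1833,0,1]])

```text
time: 9.1
position: [0.3871, -0.3054, 0.4027]
tool_rot: [3.105, 0.456, 0.004]
ft_force: [0.5, -1.0, -0.9]
grip_width: 1.0
grip_force: 0.0
```

```bash
python3 -c "
from h import *
delta(.529,.0598,.40)"
```

```text
t 9.1 pos [ 0.3871 -0.3054  0.4027] ft [ 0.5 -1.  -0.9] w 1.0 gf 0.0 tool delta [ 0.241 -0.309  0.002]
```

Converted, -0.309 m / 0.6 = -0.515, -0.302 m / 0.6 = -0.5033.

Emit:
send_path(offsets=[[0.04,-0.05,0,0,1],[0.08,-0.1,0,0,1],[0.12,-0.15,0,0,1],[0.16,-0.2,0,0,1],[0.2,-0.25,0,0,1],[0.24,-0.3,0,0,1],[0.28,-0.35,0,0,1],[0.32,-0.4083,0,0,1],[0.36,-0.4667,0,0,1],[0.3917,-0.5033,0,0,1],[0.4017,-0.515,0,0,1],[0.4017,-0.515,0,0,1],[0.4017,-0.515,0,0,1],[0.4017,-0.515,0,0,1]])

```text
time: 10.5
position: [0.5283, 0.058, 0.4002]
tool_rot: [3.108, 0.452, -0.002]
ft_force: [-0.1, 0.0, -0.1]
grip_width: 0.998
grip_force: 0.0
```

```bash
python3 -c "
from h import *
delta(.529,.0598,.2955)"
```

```text
t 10.5 pos [0.5283 0.058  0.4002] ft [-0.1  0.  -0.1] w 0.998 gf 0.0 tool delta [ 0.0013 -0.0016  0.1047]
```

Emit:
send_path(offsets=[[0.0017,-0.0017,0.05,0,1],[0.0017,-0.0017,0.1,0,1],[0.0017,-0.0017,0.1417,0,1],[0.0017,-0.0017,0.1667,0,1],[0.0017,-0.0017,0.175,0,1],[0.0017,-0.0017,0.175,0,1],[0.0017,-0.0017,0.175,0,1],[0.0017,-0.0017,0.175,0,0],[0.0017,-0.0017,0.175,0,0],[0.0017,-0.0017,0.175,0,0],[0.0017,-0.0017,0.175,0,0],[0.0017,-0.0017,0.175,0,0],[0.0017,-0.0017,0.175,0,0],[0.0017,-0.0017,0.175,0,0],[0.0017,-0.0017,0.175,0,0]], squeeze=20)

```text
time: 12.0
position: [0.5293, 0.061, 0.2957]
tool_rot: [3.108, 0.456, 0.0]
ft_force: [0.3, -0.3, -0.4]
grip_width: 0.432
grip_force: 20.0
```

Emit:
send_path(offsets=[[0,0,-0.0083,0,0],[0,0,-0.025,0,0],[0,0,-0.0583,0,0],[0,0,-0.1,0,0],[0,0,-0.1417,0,0],[0,0,-0.175,0,0],[0,0,-0.1917,0,0],[0,0,-0.2,0,0],[0,0,-0.2,0,0],[0,0,-0.2,0,0]])

```text
time: 13.0
position: [0.5289, 0.0612, 0.4147]
tool_rot: [-3.108, -0.457, 0.003]
ft_force: [-1.2, 0.2, -2.5]
grip_width: 0.433
grip_force: 20.0
```

```bash
python3 -c "
from h import *
delta(.495,-.325,.415)"
```

```text
t 13.0 pos [0.5289 0.0612 0.4147] ft [-1.2  0.2 -2.5] w 0.433 gf 20.0 tool delta [-1.436e-01  3.601e-01 -2.000e-04]
```

Converted, 0.36 m / 0.6 = 0.6, 0.356 m / 0.6 = 0.5933.

Emit:
send_path(offsets=[[-0.0033,0.0083,0,0,0],[-0.01,0.0267,0,0,0],[-0.0233,0.0583,0,0,0],[-0.04,0.1,0,0,0],[-0.0567,0.1417,0,0,0],[-0.0733,0.1833,0,0,0],[-0.09,0.225,0,0,0],[-0.1067,0.2667,0,0,0],[-0.1233,0.3083,0,0,0],[-0.14,0.35,0,0,0],[-0.1567,0.3917,0,0,0],[-0.1733,0.4333,0,0,0],[-0.19,0.475,0,0,0],[-0.2067,0.5167,0,0,0],[-0.22,0.55,0,0,0],[-0.23,0.5767,0,0,0],[-0.2367,0.5933,0,0,0],[-0.2393,0.6,0,0,0],[-0.2393,0.6,0,0,0],[-0.2393,0.6,0,0,0]])

```text
time: 15.0
position: [0.4957, -0.3235, 0.4158]
tool_rot: [-3.107, -0.459, -0.0]
ft_force: [0.2, 0.8, -3.5]
grip_width: 0.433
grip_force: 20.0
```

```bash
python3 -c "
from h import *
delta(.495,-.325,.2917)"
```

```text
t 15.0 pos [ 0.4957 -0.3235  0.4158] ft [ 0.2  0.8 -3.5] w 0.433 gf 20.0 tool delta [-0.0011  0.0013  0.1241]
```

Converted, 0.124 m / 0.6 = 0.2067, 0.123 m / 0.6 = 0.205.

Emit:
send_path(offsets=[[0,0,0.0167,0,0],[-0.0017,0.0017,0.0583,0,0],[-0.0017,0.0017,0.1,0,0],[-0.0017,0.0017,0.1417,0,0],[-0.0017,0.0017,0.1717,0,0],[-0.0017,0.0017,0.1867,0,0],[-0.0017,0.0017,0.1933,0,0],[-0.0017,0.0017,0.1983,0,0],[-0.0017,0.0017,0.2017,0,0],[-0.0017,0.0017,0.2033,0,0],[-0.0017,0.0017,0.205,0,0],[-0.0017,0.0017,0.2067,0,0],[-0.0017,0.0017,0.2067,0,0]])

```text
time: 16.3
position: [0.4945, -0.326, 0.2918]
tool_rot: [3.108, 0.457, 0.0]
ft_force: [0.4, -0.2, -3.6]
grip_width: 0.431
grip_force: 20.0
```

Emit:
send_path(offsets=[[0,0,0.0008,0,0],[0,0,0.0017,0,0],[0,0,0.0017,0,0],[0,0,0.0017,0,0]])

```text
time: 16.7
position: [0.4948, -0.3261, 0.2916]
tool_rot: [3.107, 0.457, 0.001]
ft_force: [-0.7, 0.4, 3.7]
grip_width: 0.432
grip_force: 20.0
```

Converted, -0.11 m / 0.6 = -0.1833, -0.1 m / 0.6 = -0.1667.

Emit:
send_path(offsets=[[0,0,0,0,0.5],[0,0,0,0,0.6],[0,0,0,0,0.8],[0,0,0,0,1],[0,0,0,0,1],[0,0,0,0,1],[0,0,-0.0333,0,1],[0,0,-0.1,0,1],[0,0,-0.1667,0,1],[0,0,-0.1833,0,1],[0,0,-0.1833,0,1]])

```text
time: 17.8
position: [0.4951, -0.3261, 0.403]
tool_rot: [3.105, 0.456, 0.005]
ft_force: [-0.1, 0.4, -0.4]
grip_width: 0.999
grip_force: 0.0
```

Run:
```python
from h import *
from scipy.optimize import least_squares
for n in("top","side"):
    im,d=shot(n,n+"1"); W=cloud(n,d).reshape(-1,3)
    m=(np.hypot(W[:,0]-.577,W[:,1]-.002)<.045)&(W[:,2]>.067)&(W[:,2]<.084); P=W[m]
    s=least_squares(lambda p:np.hypot(P[:,0]-p[0],P[:,1]-p[1])-.0285,[.577,.002],loss="soft_l1",f_scale=.002); print(n,len(P),s.x.round(4),P.mean(0).round(4))
    hsv=cv2.cvtColor(im,cv2.COLOR_RGB2HSV).reshape(-1,3).astype(int)
    b=(abs(hsv[:,0]-115)<15)&(hsv[:,1]>150)&(hsv[:,2]>80); r=((hsv[:,0]<8)|(hsv[:,0]>172))&(hsv[:,1]>150)&(hsv[:,2]>80)
    for nm,k,c in(("blue",b,(.5125,-.0485)),("red",r,(.529,.061))):
        q=W[k&(np.hypot(W[:,0]-c[0],W[:,1]-c[1])<.06)&(W[:,2]<.03)]
        cc,rr=cv2.minEnclosingCircle(q[:,:2].astype(np.float32)); print(nm,len(q),q.mean(0).round(4),np.round(cc,4),round(rr,4))
delta(.5775,0,.40)
```

```text
top 162 [ 0.5775 -0.001 ] [ 0.5783 -0.0009  0.0759]
blue 0 [nan nan nan] [0. 0.] 0.0
red 0 [nan nan nan] [0. 0.] 0.0
side 166 [0.5776 0.001 ] [0.5777 0.0014 0.074 ]
blue 36 [ 0.5041 -0.0262  0.0088] [ 0.5116 -0.0457] 0.0389
red 552 [0.5285 0.0628 0.0092] [0.5294 0.062 ] 0.0389
t 17.9 pos [ 0.4942 -0.3259  0.3995] ft [-0.1  0.1 -0.3] w 0.997 gf 0.0 tool delta [ 0.1735 -0.2882 -0.0003]<stdin>:11: RuntimeWarning: Mean of empty slice.
  ret = um.true_divide(
```

View pics/side1.png

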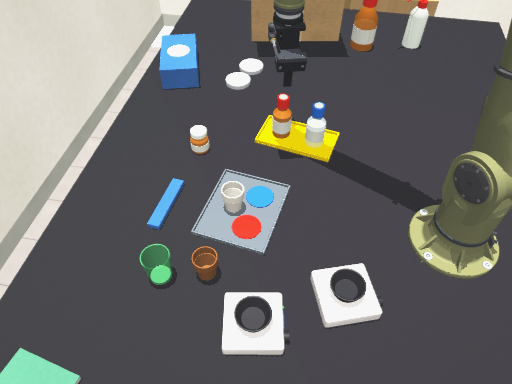

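The bottles stand upright in the tray, red at (282,118) and blue at (316,125). The cup at (233,197) has not moved and both pads are free. Next is the cup.

Converted, -0.288 m / 0.6 = -0.48, -0.12 m / 0.6 = -0.2.

Emit:
send_path(offsets=[[0.03,-0.05,0,0,1],[0.06,-0.1,0,0,1],[0.09,-0.15,0,0,1],[0.12,-0.2,0,0,1],[0.15,-0.25,0,0,1],[0.18,-0.3,0,0,1],[0.21,-0.35,0,0,1],[0.24,-0.4,0,0,1],[0.2667,-0.4433,0,0,1],[0.2833,-0.47,0,0,1],[0.2892,-0.48,0,0,1],[0.2892,-0.48,0,0,1],[0.2892,-0.48,0,0,1],[0.2892,-0.48,0,0,1]])

```text
time: 19.3
position: [0.5777, -0.0021, 0.4002]
tool_rot: [3.108, 0.453, -0.002]
ft_force: [-0.1, 0.0, -0.3]
grip_width: 0.999
grip_force: 0.0
```

```bash
python3 -c "
from h import *
delta(.5775,0,.2305)"
```

```text
t 19.3 pos [ 0.5777 -0.0021  0.4002] ft [-0.1  0.  -0.3] w 0.999 gf 0.0 tool delta [ 0.0006 -0.0022  0.1697]
```

Converted, 0.17 m / 0.6 = 0.2833, 0.167 m / 0.6 = 0.2783.

Emit:
send_path(offsets=[[0,-0.0017,0.05,0,1],[0,-0.0017,0.1,0,1],[0,-0.0017,0.15,0,1],[0,-0.0017,0.2,0,1],[0,-0.0017,0.2417,0,1],[0,-0.0017,0.2667,0,1],[0,-0.0017,0.2783,0,1],[0,-0.0017,0.2833,0,1],[0,-0.0017,0.2833,0,1],[0,-0.0017,0.2833,0,1],[0,-0.0017,0.2833,0,1]])

```text
time: 20.4
position: [0.5781, 0.0007, 0.2318]
tool_rot: [3.108, 0.457, 0.003]
ft_force: [0.8, -0.6, -0.8]
grip_width: 1.0
grip_force: 0.0
```

```bash
python3 -c "
from h import *
delta(.5775,0,.2305)"
```

```text
t 20.4 pos [0.5781 0.0007 0.2318] ft [ 0.8 -0.6 -0.8] w 1.0 gf 0.0 tool delta [-0.0007  0.0005  0.0013]
```

Emit:
send_path(offsets=[[0,0,0,0,0.6],[0,0,0,0,0.6],[0,0,0,0,0.6],[0,0,0,0,0.6],[0,0,0,0,0.6],[0,0,0,0,0.6],[0,0,0,0,0.6]], squeeze=10)

```text
time: 21.1
position: [0.5777, 0.0005, 0.2308]
tool_rot: [3.108, 0.456, 0.0]
ft_force: [-0.2, -0.3, 0.6]
grip_width: 0.695
grip_force: 10.0
```

Emit:
send_path(offsets=[[0,0,-0.0083,0,0.6],[0,0,-0.025,0,0.6],[0,0,-0.0583,0,0.6],[0,0,-0.1,0,0.6],[0,0,-0.1417,0,0.6],[0,0,-0.175,0,0.6],[0,0,-0.1917,0,0.6],[0,0,-0.2,0,0.6],[0,0,-0.2,0,0.6],[0,0,-0.2,0,0.6]], squeeze=10)

```text
time: 22.1
position: [0.5772, 0.0006, 0.3497]
tool_rot: [-3.108, -0.457, 0.003]
ft_force: [0.4, 0.6, -1.5]
grip_width: 0.694
grip_force: 10.0
```

```bash
python3 -c "
from h import *
delta(.463,.319,.35)"
```

```text
t 22.1 pos [0.5772 0.0006 0.3497] ft [ 0.4  0.6 -1.5] w 0.694 gf 10.0 tool delta [-1.780e-02 -3.378e-01 -1.000e-04]
```

Converted, -0.338 m / 0.6 = -0.5633, -0.337 m / 0.6 = -0.5617.

Emit:
send_path(offsets=[[0,-0.0083,0,0,0.6],[-0.0017,-0.0267,0,0,0.6],[-0.0033,-0.0583,0,0,0.6],[-0.005,-0.1,0,0,0.6],[-0.0083,-0.1417,0,0,0.6],[-0.01,-0.1833,0,0,0.6],[-0.0117,-0.225,0,0,0.6],[-0.0133,-0.2667,0,0,0.6],[-0.0167,-0.3083,0,0,0.6],[-0.0183,-0.35,0,0,0.6],[-0.02,-0.3917,0,0,0.6],[-0.0233,-0.4333,0,0,0.6],[-0.025,-0.475,0,0,0.6],[-0.0267,-0.5083,0,0,0.6],[-0.0283,-0.535,0,0,0.6],[-0.03,-0.5533,0,0,0.6],[-0.03,-0.5617,0,0,0.6],[-0.03,-0.5633,0,0,0.6],[-0.03,-0.5633,0,0,0.6],[-0.03,-0.5633,0,0,0.6]])

```text
time: 24.1
position: [0.4636, 0.3184, 0.3506]
tool_rot: [3.108, 0.454, -0.0]
ft_force: [-0.3, 0.3, -1.7]
grip_width: 0.696
grip_force: 10.0
```

Run:
```python
from h import *
from scipy.optimize import least_squares
for n in("top0","side0"):
    W=cloud(n[:-1],np.load(f"pics/{n}.npz")["d"]).reshape(-1,3)
    P=W[(np.hypot(W[:,0]-.463,W[:,1]-.319)<.046)&(W[:,2]>.056)&(W[:,2]<.075)]
    s=least_squares(lambda p:np.hypot(P[:,0]-p[0],P[:,1]-p[1])-p[2],[.463,.319,.038],loss="soft_l1",f_scale=.002); print(n,len(P),s.x.round(4))
delta(.463,.319,.272)
```

```text
top0 434 [0.4629 0.3171 0.0364]
side0 424 [0.4621 0.3205 0.0366]
t 24.1 pos [0.4636 0.3184 0.3506] ft [-0.3  0.3 -1.7] w 0.696 gf 10.0 tool delta [-0.0004 -0.0008  0.0786]
```

Converted, 0.08 m / 0.6 = 0.1333, 0.074 m / 0.6 = 0.1233.

Emit:
send_path(offsets=[[-0.0008,-0.0008,0.0167,0,0.6],[-0.0008,-0.0008,0.0417,0,0.6],[-0.0008,-0.0008,0.0667,0,0.6],[-0.0008,-0.0008,0.0833,0,0.6],[-0.0008,-0.0008,0.1,0,0.6],[-0.0008,-0.0008,0.1133,0,0.6],[-0.0008,-0.0008,0.1233,0,0.6],[-0.0008,-0.0008,0.13,0,0.6],[-0.0008,-0.0008,0.1333,0,0.6],[-0.0008,-0.0008,0.1333,0,0.6],[-0.0008,-0.0008,0.1333,0,0.6]])

```text
time: 25.2
position: [0.4626, 0.3197, 0.271]
tool_rot: [-3.108, -0.457, -0.001]
ft_force: [0.0, 0.5, -1.6]
grip_width: 0.697
grip_force: 10.0
```

```bash
python3 -c "
from h import *
delta(.4625,.3188,.2658)"
```

```text
t 25.2 pos [0.4626 0.3197 0.271 ] ft [ 0.   0.5 -1.6] w 0.697 gf 10.0 tool delta [-0.0004  0.0008  0.0052]
```

Converted, 0.0045 m / 0.6 = 0.0075, 0.004 m / 0.6 = 0.0067.

Emit:
send_path(offsets=[[0,0.0013,0.0017,0,0.6],[0,0.0013,0.0033,0,0.6],[0,0.0013,0.005,0,0.6],[0,0.0013,0.0067,0,0.6],[0,0.0013,0.0075,0,0.6],[0,0.0013,0.0075,0,0.6]])

```text
time: 25.8
position: [0.4627, 0.3188, 0.2661]
tool_rot: [3.108, 0.457, -0.0]
ft_force: [0.3, -0.1, -2.1]
grip_width: 0.696
grip_force: 10.0
```

Emit:
send_path(offsets=[[0,0,0.0008,0,0.6],[0,0,0.0008,0,0.6],[0,0,0.0008,0,0.6]])

```text
time: 26.1
position: [0.4628, 0.3188, 0.2658]
tool_rot: [3.108, 0.457, 0.0]
ft_force: [-0.2, -0.1, -0.5]
grip_width: 0.697
grip_force: 10.0
```

Converted, -0.135 m / 0.6 = -0.225, -0.1 m / 0.6 = -0.1667.

Emit:
send_path(offsets=[[0,0,0.0005,0,0.7],[0,0,0.0005,0,0.75],[0,0,0.0005,0,0.85],[0,0,0.0005,0,1],[0,0,0,0,1],[0,0,0,0,1],[0,0,-0.0167,0,1],[0,0,-0.05,0,1],[0,0,-0.1,0,1],[0,0,-0.1667,0,1],[0,0,-0.225,0,1],[0,0,-0.225,0,1],[0,0,-0.225,0,1]])

```text
time: 27.4
position: [0.4627, 0.319, 0.402]
tool_rot: [-3.108, -0.457, -0.004]
ft_force: [0.2, 0.5, 0.1]
grip_width: 0.999
grip_force: 0.0
```

Run:
```python
from h import *
delta(.387,-.305,.40)
```

```text
t 27.4 pos [0.4627 0.319  0.402 ] ft [0.2 0.5 0.1] w 0.999 gf 0.0 tool delta [-0.252   0.5759  0.0014]
```

Converted, 0.421 m / 0.6 = 0.7017, -0.05 m / 0.6 = -0.0833.

```bash
python3 -c "
from h import *
delta(.50,-.11,.40);delta(.495,-.326,.40)"
```

```text
t 27.4 pos [0.4627 0.319  0.402 ] ft [0.2 0.5 0.1] w 0.999 gf 0.0 tool delta [-0.0877  0.4216  0.0018]
t 27.4 pos [0.4627 0.319  0.402 ] ft [0.2 0.5 0.1] w 0.999 gf 0.0 tool delta [-0.1546  0.627   0.0017]
```

Emit:
send_path(offsets=[[-0.0083,0.05,0,0,1],[-0.0167,0.1083,0,0,1],[-0.025,0.1667,0,0,1],[-0.0333,0.225,0,0,1],[-0.0433,0.2833,0,0,1],[-0.055,0.3417,0,0,1],[-0.0667,0.4,0,0,1],[-0.0833,0.4583,0,0,1],[-0.0967,0.5167,0,0,1],[-0.1117,0.575,0,0,1],[-0.1283,0.6333,0,0,1],[-0.14,0.675,0,0,1],[-0.145,0.7017,0,0,1],[-0.145,0.7017,0,0,1],[-0.145,0.7017,0,0,1]])

```text
time: 28.9
position: [0.5005, -0.1082, 0.4001]
tool_rot: [-3.106, -0.458, 0.001]
ft_force: [0.3, 1.0, -0.3]
grip_width: 1.005
grip_force: 0.0
```

Run:
```python
from h import *
from scipy.optimize import least_squares
for n in("top","side"):
    im,d=shot(n,n+"2"); W=cloud(n,d).reshape(-1,3)
    P=W[(np.hypot(W[:,0]-.463,W[:,1]-.319)<.045)&(W[:,2]>.106)&(W[:,2]<.12)]
    s=least_squares(lambda p:np.hypot(P[:,0]-p[0],P[:,1]-p[1])-.0285,[.463,.319],loss="soft_l1",f_scale=.002); print(n,"cup",len(P),s.x.round(4),P.mean(0).round(4))
    hsv=cv2.cvtColor(im,cv2.COLOR_RGB2HSV).reshape(-1,3).astype(int)
    b=(abs(hsv[:,0]-110)<20)&(hsv[:,1]>150)&(hsv[:,2]>60); r=((hsv[:,0]<8)|(hsv[:,0]>172))&(hsv[:,1]>150)&(hsv[:,2]>60)
    for nm,k,c in(("blue",b,(.5125,-.0485)),("red",r,(.529,.061))):
        q=W[k&(np.hypot(W[:,0]-c[0],W[:,1]-c[1])<.06)&(W[:,2]<.03)]
        if len(q)>5: cc,rr=cv2.minEnclosingCircle(q[:,:2].astype(np.float32)); print(nm,len(q),q.mean(0).round(4),np.round(cc,4),round(rr,4))
    for nm,c in(("bluecap",(.387,-.305)),("redcap",(.495,-.326))):
        q=W[(np.hypot(W[:,0]-c[0],W[:,1]-c[1])<.03)&(W[:,2]>.128)&(W[:,2]<.16)]
        if len(q)>5: cc,rr=cv2.minEnclosingCircle(q[:,:2].astype(np.float32)); print(nm,len(q),np.round(cc,4),round(rr,4))
```

```text
top cup 190 [0.4633 0.3168] [0.4633 0.3189 0.1121]
blue 34 [ 0.4911 -0.0248  0.0106] [ 0.5006 -0.0252] 0.0204
redcap 106 [ 0.4916 -0.3346] 0.0166
side cup 192 [0.4626 0.3191] [0.4635 0.319  0.1109]
blue 457 [ 0.5125 -0.0464  0.0092] [ 0.5125 -0.0467] 0.0385
red 549 [0.5285 0.0629 0.0093] [0.5293 0.0619] 0.0393
bluecap 137 [ 0.386  -0.3043] 0.0205
redcap 34 [ 0.4829 -0.3256] 0.0152
```

View pics/side2.png

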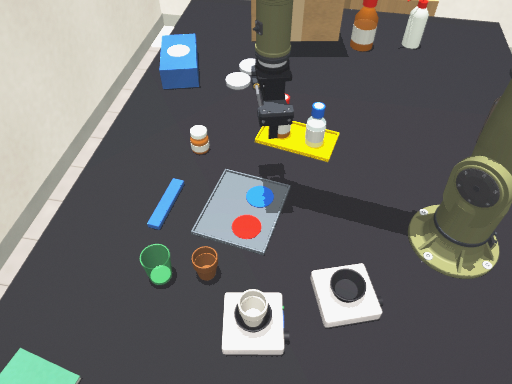

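The cup sits upright in the leftmost holder at (253,310). Its rim is at 0.1115, so it is fully seated, and its centre agrees with the well. The pads measure blue (0.5125,-0.048) and red (0.529,0.061). Now the red bottle.

Converted, 0.206 m / 0.6 = 0.3433, -0.04 m / 0.6 = -0.0667.

```bash
python3 -c "
from h import *
delta(.4948,-.3261,.2915)"
```

```text
t 29.0 pos [ 0.5007 -0.1073  0.4006] ft [ 0.6  1.4 -1.5] w 1.003 gf 0.0 tool delta [-0.0692  0.2077  0.1089]
```

Emit:
send_path(offsets=[[-0.0167,0.05,0,0,1],[-0.0333,0.1,0,0,1],[-0.05,0.1583,0,0,1],[-0.0667,0.2167,0,0,1],[-0.0917,0.275,0,0,1],[-0.1033,0.3167,0,0,1],[-0.1117,0.3433,0,0,1],[-0.1117,0.3433,0,0,1],[-0.1117,0.3433,0,0,1]])

```text
time: 29.9
position: [0.4964, -0.3241, 0.4007]
tool_rot: [-3.106, -0.46, -0.001]
ft_force: [0.2, -0.5, -0.2]
grip_width: 1.002
grip_force: 0.0
```

```bash
python3 -c "
from h import *
delta(.4948,-.3261,.2915)"
```

```text
t 29.9 pos [ 0.4964 -0.3241  0.4007] ft [ 0.2 -0.5 -0.2] w 1.002 gf 0.0 tool delta [-0.0022  0.0016  0.1092]
```

Converted, 0.109 m / 0.6 = 0.1817, 0.102 m / 0.6 = 0.17.

Emit:
send_path(offsets=[[-0.0017,0.0017,0.05,0,1],[-0.0017,0.0017,0.1,0,1],[-0.0017,0.0017,0.1417,0,1],[-0.0017,0.0017,0.17,0,1],[-0.0017,0.0017,0.1817,0,1],[-0.0017,0.0017,0.1817,0,1],[-0.0017,0.0017,0.1817,0,1],[-0.0017,0.0017,0.1817,0,0],[-0.0017,0.0017,0.1817,0,0],[-0.0017,0.0017,0.1817,0,0],[-0.0017,0.0017,0.1817,0,0],[-0.0017,0.0017,0.1817,0,0],[-0.0017,0.0017,0.1817,0,0],[-0.0017,0.0017,0.1817,0,0],[-0.0017,0.0017,0.1817,0,0]], squeeze=20)

```text
time: 31.4
position: [0.4949, -0.3273, 0.2917]
tool_rot: [3.108, 0.457, -0.0]
ft_force: [0.8, -1.0, -0.4]
grip_width: 0.432
grip_force: 20.0
```

Emit:
send_path(offsets=[[0,0,-0.0083,0,0],[0,0,-0.025,0,0],[0,0,-0.0583,0,0],[0,0,-0.1,0,0],[0,0,-0.1417,0,0],[0,0,-0.175,0,0],[0,0,-0.1917,0,0],[0,0,-0.2,0,0],[0,0,-0.2,0,0],[0,0,-0.2,0,0]])

```text
time: 32.4
position: [0.4947, -0.3271, 0.4105]
tool_rot: [-3.107, -0.457, 0.002]
ft_force: [0.5, -0.0, -3.3]
grip_width: 0.429
grip_force: 20.0
```

```bash
python3 -c "
from h import *
delta(.529,.061,.411)"
```

```text
t 32.4 pos [ 0.4947 -0.3271  0.4105] ft [ 0.5 -0.  -3.3] w 0.429 gf 20.0 tool delta [ 1.446e-01 -3.619e-01 -1.000e-04]
```

Converted, -0.362 m / 0.6 = -0.6033, -0.356 m / 0.6 = -0.5933.

Emit:
send_path(offsets=[[0.0033,-0.0083,0,0,0],[0.01,-0.0267,0,0,0],[0.0233,-0.0583,0,0,0],[0.04,-0.1,0,0,0],[0.0567,-0.1417,0,0,0],[0.0733,-0.1833,0,0,0],[0.09,-0.225,0,0,0],[0.1067,-0.2667,0,0,0],[0.1233,-0.3083,0,0,0],[0.14,-0.35,0,0,0],[0.1567,-0.3917,0,0,0],[0.1733,-0.4333,0,0,0],[0.19,-0.475,0,0,0],[0.2067,-0.5167,0,0,0],[0.22,-0.55,0,0,0],[0.23,-0.5767,0,0,0],[0.2367,-0.5933,0,0,0],[0.241,-0.6033,0,0,0],[0.241,-0.6033,0,0,0],[0.241,-0.6033,0,0,0]])

```text
time: 34.4
position: [0.5292, 0.0604, 0.4116]
tool_rot: [3.108, 0.455, -0.001]
ft_force: [0.6, -0.3, -2.7]
grip_width: 0.426
grip_force: 20.0
```

```bash
python3 -c "
from h import *
delta(.529,.061,.2957)"
```

```text
t 34.4 pos [0.5292 0.0604 0.4116] ft [ 0.6 -0.3 -2.7] w 0.426 gf 20.0 tool delta [ 0.     -0.0007  0.1159]
```

Converted, 0.1155 m / 0.6 = 0.1925, 0.115 m / 0.6 = 0.1917.

Emit:
send_path(offsets=[[0,0,0.0167,0,0],[0,0,0.0583,0,0],[0,0,0.1,0,0],[0,0,0.1333,0,0],[0,0,0.1583,0,0],[0,0,0.1733,0,0],[0,0,0.18,0,0],[0,0,0.185,0,0],[0,0,0.1883,0,0],[0,0,0.19,0,0],[0,0,0.1917,0,0],[0,0,0.1925,0,0],[0,0,0.1925,0,0],[0,0,0.1925,0,0]])

```text
time: 35.8
position: [0.5293, 0.0611, 0.2964]
tool_rot: [3.108, 0.457, 0.0]
ft_force: [-0.1, 1.2, -3.0]
grip_width: 0.43
grip_force: 20.0
```

Emit:
send_path(offsets=[[0,0,0.0008,0,0],[0,0,0.0017,0,0],[0,0,0.0017,0,0],[0,0,0.0017,0,0]])

```text
time: 36.2
position: [0.5295, 0.0611, 0.2957]
tool_rot: [3.108, 0.457, 0.001]
ft_force: [-0.5, -0.7, 1.3]
grip_width: 0.431
grip_force: 20.0
```

Contact. Release and return for the blue bottle.

Converted, -0.11 m / 0.6 = -0.1833, -0.1 m / 0.6 = -0.1667.

Emit:
send_path(offsets=[[0,0,0,0,0.5],[0,0,0,0,0.6],[0,0,0,0,0.8],[0,0,0,0,1],[0,0,0,0,1],[0,0,0,0,1],[0,0,-0.0333,0,1],[0,0,-0.1,0,1],[0,0,-0.1667,0,1],[0,0,-0.1833,0,1],[0,0,-0.1833,0,1]])

```text
time: 37.3
position: [0.5298, 0.0613, 0.4072]
tool_rot: [3.107, 0.456, 0.006]
ft_force: [-0.2, 0.4, -0.2]
grip_width: 0.999
grip_force: 0.0
```

```bash
python3 -c "
from h import *
delta(.3868,-.3053,.4)"
```

```text
t 37.3 pos [0.5298 0.0613 0.4072] ft [-0.2  0.4 -0.2] w 0.999 gf 0.0 tool delta [-0.2424  0.31    0.0067]
```

Emit:
send_path(offsets=[[-0.04,0.05,0,0,1],[-0.08,0.1,0,0,1],[-0.12,0.15,0,0,1],[-0.16,0.2,0,0,1],[-0.2,0.25,0,0,1],[-0.24,0.3,0,0,1],[-0.28,0.35,0,0,1],[-0.32,0.4083,0,0,1],[-0.36,0.4667,0,0,1],[-0.3917,0.5033,0,0,1],[-0.4017,0.5167,0,0,1],[-0.4017,0.5167,0,0,1],[-0.4017,0.5167,0,0,1],[-0.4017,0.5167,0,0,1]])

```text
time: 38.7
position: [0.3887, -0.3033, 0.405]
tool_rot: [-3.107, -0.462, 0.0]
ft_force: [0.3, -0.7, -0.3]
grip_width: 1.001
grip_force: 0.0
```

```bash
python3 -c "
from h import *
delta(.3868,-.3053,.2915)"
```

```text
t 38.7 pos [ 0.3887 -0.3033  0.405 ] ft [ 0.3 -0.7 -0.3] w 1.001 gf 0.0 tool delta [-0.0024  0.0014  0.1135]
```

Converted, 0.113 m / 0.6 = 0.1883, 0.106 m / 0.6 = 0.1767.

Emit:
send_path(offsets=[[-0.0017,0.0008,0.05,0,1],[-0.0017,0.0008,0.1,0,1],[-0.0017,0.0008,0.1467,0,1],[-0.0017,0.0008,0.1767,0,1],[-0.0017,0.0008,0.1883,0,1],[-0.0017,0.0008,0.1883,0,1],[-0.0017,0.0008,0.1883,0,1],[-0.0017,0.0008,0.1883,0,0],[-0.0017,0.0008,0.1883,0,0],[-0.0017,0.0008,0.1883,0,0],[-0.0017,0.0008,0.1883,0,0],[-0.0017,0.0008,0.1883,0,0],[-0.0017,0.0008,0.1883,0,0],[-0.0017,0.0008,0.1883,0,0],[-0.0017,0.0008,0.1883,0,0]], squeeze=20)

```text
time: 40.2
position: [0.3868, -0.3059, 0.2922]
tool_rot: [-3.108, -0.457, 0.0]
ft_force: [-0.4, -0.1, -0.1]
grip_width: 0.431
grip_force: 20.0
```

Emit:
send_path(offsets=[[0,0,-0.0083,0,0],[0,0,-0.025,0,0],[0,0,-0.0583,0,0],[0,0,-0.1,0,0],[0,0,-0.1417,0,0],[0,0,-0.175,0,0],[0,0,-0.1917,0,0],[0,0,-0.2,0,0],[0,0,-0.2,0,0],[0,0,-0.2,0,0]])

```text
time: 41.2
position: [0.3866, -0.3058, 0.4112]
tool_rot: [-3.107, -0.457, 0.002]
ft_force: [-0.2, -0.5, -2.8]
grip_width: 0.434
grip_force: 20.0
```

```bash
python3 -c "
from h import *
delta(.5125,-.0483,.411)"
```

```text
t 41.2 pos [ 0.3866 -0.3058  0.4112] ft [-0.2 -0.5 -2.8] w 0.434 gf 20.0 tool delta [ 0.1947 -0.2104  0.0003]
```

Converted, -0.2105 m / 0.6 = -0.3508, -0.208 m / 0.6 = -0.3467.

Emit:
send_path(offsets=[[0.0083,-0.0083,0,0,0],[0.025,-0.0267,0,0,0],[0.05,-0.0533,0,0,0],[0.0833,-0.09,0,0,0],[0.1167,-0.125,0,0,0],[0.15,-0.1617,0,0,0],[0.1833,-0.1967,0,0,0],[0.2167,-0.2333,0,0,0],[0.25,-0.27,0,0,0],[0.275,-0.2967,0,0,0],[0.2967,-0.32,0,0,0],[0.3117,-0.3367,0,0,0],[0.3217,-0.3467,0,0,0],[0.325,-0.3508,0,0,0],[0.325,-0.3508,0,0,0],[0.325,-0.3508,0,0,0]])

```text
time: 42.8
position: [0.5128, -0.0489, 0.4121]
tool_rot: [3.108, 0.455, -0.001]
ft_force: [-0.1, 0.2, -2.8]
grip_width: 0.43
grip_force: 20.0
```

```bash
python3 -c "
from h import *
delta(.5125,-.0483,.2962)"
```

```text
t 42.8 pos [ 0.5128 -0.0489  0.4121] ft [-0.1  0.2 -2.8] w 0.43 gf 20.0 tool delta [-0.     -0.0007  0.1159]
```

Converted, 0.1155 m / 0.6 = 0.1925, 0.115 m / 0.6 = 0.1917.

Emit:
send_path(offsets=[[0,0,0.0167,0,0],[0,0,0.0583,0,0],[0,0,0.1,0,0],[0,0,0.1333,0,0],[0,0,0.1583,0,0],[0,0,0.1733,0,0],[0,0,0.18,0,0],[0,0,0.185,0,0],[0,0,0.1883,0,0],[0,0,0.19,0,0],[0,0,0.1917,0,0],[0,0,0.1925,0,0],[0,0,0.1925,0,0],[0,0,0.1925,0,0]])

```text
time: 44.2
position: [0.5131, -0.0483, 0.2968]
tool_rot: [3.108, 0.457, 0.0]
ft_force: [-0.0, 0.1, -2.5]
grip_width: 0.429
grip_force: 20.0
```

Emit:
send_path(offsets=[[0,0,0.0008,0,0],[0,0,0.0017,0,0],[0,0,0.0017,0,0],[0,0,0.0017,0,0]])

```text
time: 44.6
position: [0.5132, -0.0482, 0.2963]
tool_rot: [3.108, 0.457, 0.001]
ft_force: [-1.3, -0.1, 2.0]
grip_width: 0.432
grip_force: 20.0
```

Contact. Release, rise, and move clear toward the right for a check.

Converted, -0.12 m / 0.6 = -0.2, -0.1 m / 0.6 = -0.1667.

Emit:
send_path(offsets=[[0,0,0,0,0.5],[0,0,0,0,0.6],[0,0,0,0,0.8],[0,0,0,0,1],[0,0,0,0,1],[0,0,0,0,1],[0,0,-0.0333,0,1],[0,0,-0.1,0,1],[0,0,-0.1667,0,1],[0,0,-0.2,0,1],[0,0,-0.2,0,1]])

```text
time: 45.7
position: [0.514, -0.048, 0.4193]
tool_rot: [3.106, 0.456, 0.01]
ft_force: [-0.5, -0.0, 0.1]
grip_width: 1.002
grip_force: 0.0
```

Emit:
send_path(offsets=[[-0.04,0.05,0,0,1],[-0.08,0.1,0,0,1],[-0.12,0.15,0,0,1],[-0.16,0.2,0,0,1],[-0.2,0.25,0,0,1],[-0.24,0.3,0,0,1],[-0.2667,0.3333,0,0,1],[-0.2833,0.3833,0,0,1],[-0.2833,0.4333,0,0,1],[-0.2833,0.4833,0,0,1],[-0.2833,0.5167,0,0,1],[-0.2833,0.5167,0,0,1],[-0.2833,0.5167,0,0,1]])

```text
time: 47.0
position: [0.4393, -0.3936, 0.4142]
tool_rot: [-3.106, -0.456, 0.002]
ft_force: [0.1, -0.4, -0.1]
grip_width: 1.001
grip_force: 0.0
```

Run:
```python
from h import *
for n in("top","side"):
    im,d=shot(n,n+"3"); W=cloud(n,d).reshape(-1,3)
    for nm,c,z in(("blue",(.5125,-.048),.147),("red",(.529,.061),.147),("cup",(.463,.319),.112)):
        q=W[(np.hypot(W[:,0]-c[0],W[:,1]-c[1])<.04)&(abs(W[:,2]-z)<(.02 if z>.12 else .008))]
        if len(q)>5: cc,rr=cv2.minEnclosingCircle(q[:,:2].astype(np.float32)); print(n,nm,len(q),np.round(cc,4),round(rr,4),q[:,2].max().round(4))
```

```text
top blue 309 [ 0.5128 -0.0482] 0.0189 0.1546
top red 315 [0.5289 0.0607] 0.0192 0.1549
top cup 217 [0.4634 0.3176] 0.031 0.117
side blue 210 [ 0.5119 -0.0464] 0.02 0.1526
side red 237 [0.5295 0.0622] 0.0206 0.1534
side cup 217 [0.463  0.3187] 0.0301 0.1153
```

View pics/side3.png

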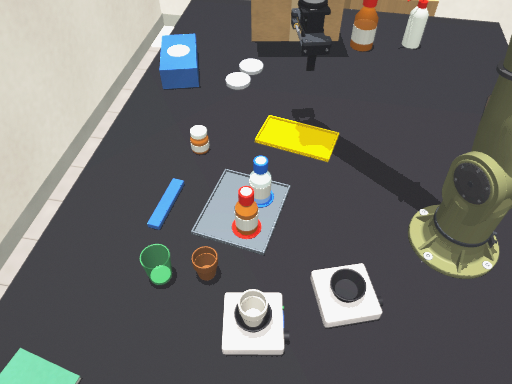

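The final picture shows blue at (260,182) and red at (246,212) upright on their own pads. The cup is in the left holder at (253,308) and the bystanders have not moved.

```bash
python3 -c "
from bench import ctrl
print(ctrl.close_job())"
```

```text
the job is handed in; nothing more can be done
None
```

The job is handed in at about 47 s of the 136 s allowed: the last pictures show the cup seated in the leftmost holder, both bottles upright on their own pads and the bystanders unmoved, but no verdict was returned.

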